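# Fit the brass cover plate into the filings box

## Task

Pick up the perforated brass plate by its red grip, tilt it so that its yellow-marked edge dips, and hook that edge under the yellow lip of the blue filings box. Then lower the opposite edge, keeping hold of the grip until the plate lies flat on the ledges inside the box, and let go. Leave the grey plate with the black grip where it lies.

Things in the scene. Friction and masses are not known exactly. Their poses are not given: they have to be found in the camera images.
- cover: Brass plate on the table: 146 (its x) x 120 (y) x 6 mm thick, 0.3 to 0.5 kg, dark perforations, yellow stripe along its -x edge, which starts towards the robot within 20 deg. Origin: centre of underside; z up. Red grip: level bar over the plate's centre on two posts, 14 mm thick in x, 76 long in y, 30 to 58 mm above the underside; close the fingers on it along x.
- cover_edge (a point): Middle of the lower yellow-marked edge of the brass plate, at (-73, 0, 0) mm in its frame, same axes. It goes under the lip first, with the plate tilted 15 to 20 degrees: the lip leaves 136 mm clear, so the 146 mm plate cannot go in level. Fitted, the plate has 7 mm of play either way in x, 10 mm in y, about the box's centre, its x along the box's x.
- box: Blue open box fixed to the table, 176 (its x) x 156 mm (y). Origin: centre of underside; z up. Pocket x -80..80, y -70..70 mm; ledges in it carry the plate 46 mm above the table. Yellow lip on the -x side (towards the robot within 15 deg) overhangs x -80..-56, underside 64, top 69 mm above the table. Side walls 64 mm high, +x wall 68.
- spare: Grey painted plate with a black grip, same size, shape, origin and axes as the brass one, without perforations or stripe. Leave it alone.
Not all that is in view belongs to the job. There is more than one size of the cover; the job needs the middle-sized.

How it is judged:
By the outcome, as a careful person would: the job done as asked, in the order asked, and still so for the second after the job is handed in, with the robot touching nothing.
It also fails if it takes over 42 s, if anything falls off the work surface, if the arm or the gripper's body presses on something with over 40 N, if the wrist force passes 120 N, or if a joint passes its speed limit or range.

## Robot

A 6-joint arm with a two-finger parallel gripper is mounted at the origin on the work surface. World frame = base frame: x ahead of the robot, y to its left, z up, the work surface at z = 0. Lengths are in m, angles in degrees, forces in N, time in s.
With the tool pointing down it reaches from about 0.35 to 0.875 m from the base axis. Payload 4.2 kg.
Tool frame: the origin (TCP) lies at the very end of the fingers, on their centre line; the grasp point (between the pads) lies 19 mm behind it (r.grip_point_offset is the distance from the TCP to the grasp point, in m); z points along the fingers, y is the line along which they close (so a half turn about z gives the same grasp; the last joint's range is limited). The gripper opens to 87 mm and grips with 3 to 60 N. Pads are 19 mm wide; open, the fingers measure 117 mm over their backs; the gripper's body (75 mm by 190 mm) begins 51 mm behind the grasp point.
Start: joints at [-60.183, 22.042, 0.453, 0, -68.411, -14.817], TCP at [0.162, -0.604, 0.223] pointing down, gripper open.
Joint ranges: [-179.83, 179.83], [-69.29, 118.12], [-61.27, 80.66], [-181.25, 117.63], [-171.15, -9.14], [-177.46, 177.46]. Speed limits (degrees/s): [159.86, 159.86, 180, 180, 180, 180].

## Interface

Orientations are given as a 3x3 rotation matrix whose columns are the frame's x, y, z axes.
In Python, from station import r, cams gives the robot as it stands. The module is installed in compiled form; this text tells all that it offers.
- The arm moves only by the shell command python3 -m handwheel 'ROWS'. ROWS is JSON, a list that holds one entry, the list of rows, each a list of 7 numbers: the turn, a rotation vector about the tool's x, y, z in units of 6 degrees (1.0 is 6 degrees), then the shift along the tool's x, y, z in m, then the finger opening in m, from 0 to 0.087. In form: [[[ax, ay, az, x, y, z, jaw], ...]]. A call has 1 to 12 rows; each row shifts and turns the commanded pose from where the row before left it, along the tool's axes as they then stand; what a row does not reach is not made up. A row lasts 1/10 s, in which the tool goes at most 50 mm and 8.59 degrees, less where a joint would pass 70% of its speed; a pose out of reach is approached as far as the arm can. A call with a gripper value outside its range is refused whole. The fingers move at their own pace and stop on an object; the grip force is fixed at half the most. Time passes only in rows, so rows that do not move let the fingers close. It gives the time, the measured TCP pose, the force, the opening and the grip force at its end, in the units of the state.
- r.sense(): the state, without advancing time (a new reading comes with each control period).
- cams.capture(name): name is "scene" or "top" or "wrist"; returns the picture (384x512x3 uint8, red, green, blue); there is no depth.
- cams.get_calibration(name): a dict with "camera_matrix" (3x3 intrinsics, pixels), "rvec" (rotation vector, rad) and "tvec" (3), from world to camera coordinates, as OpenCV has them; the wrist camera has in their place "T_tool_cam" (4x4, takes a point from camera to tool coordinates, whose origin is the TCP and whose axes are the flange's). Camera axes: x right, y down, z forward; pixel columns grow to the right and rows downward; lengths in m; the calibration is good to about 2 mm. A picture is of the moment at which its call begins: read the wrist's pose just before it. get_calibration takes no time and is no camera call.
- r.finish_job(): hands the job in; it is judged then, once.
The state is a dict: "time_s": time; "joints": joint angles; "joint_velocities": joint speeds; "effort": joint torques, N m; "tcp_pos": TCP position; "ee_rot": TCP orientation; "wrist_force": force on the tool from outside, world axes, zero at the start; "moment": the same for the moment, N m; "gripper_width": opening from 0.0 (shut) to 1.0 (fully open); "gripper_force": force on a finger pad.
Only numpy, scipy, OpenCV 4.12 (cv2) and the standard library are available. Lean on these libraries where they do the work, as an engineer would, in place of code of your own. Each camera call takes 0.05 s, during which the arm holds its last target. There are 200 camera calls.

## Working session

There is one attempt and no reset: what is moved stays moved. The work goes in short steps, Python scripts to look and compute and a shell command to move; the robot and the scene stay as the last step left them, time stands still between calls to the robot, and variables do not carry over. Pictures are saved under pics/ and viewed, at most 10 in all, crops included, and the job is handed in when it is done.

```bash
mkdir -p pics
python3 - <<'E'
from station import r,cams
import cv2,numpy as np
np.set_printoptions(precision=4,suppress=True)
for n in("top","scene"):
    im=cams.capture(n); cv2.imwrite(f"pics/{n}0.png",cv2.resize(im[:,:,::-1],(800,600),interpolation=cv2.INTER_CUBIC)); cv2.imwrite(f"{n}0raw.png",im[:,:,::-1])
    print(n,cams.get_calibration(n))
print(cams.get_calibration("wrist")); print(r.sense())
E
```

```text
top {'camera_matrix': array([[411.9589,   0.    , 261.0725],
       [  0.    , 411.9589, 183.886 ],
       [  0.    ,   0.    ,   1.    ]]), 'rvec': array([ 2.205 , -2.1528,  0.1125]), 'tvec': array([0.001 , 0.4071, 0.9367])}
scene {'camera_matrix': array([[357.628 ,   0.    , 266.6788],
       [  0.    , 357.628 , 188.0943],
       [  0.    ,   0.    ,   1.    ]]), 'rvec': array([ 1.4611,  1.7708, -1.0346]), 'tvec': array([ 0.0875, -0.1716,  1.1138])}
{'camera_matrix': array([[318.8762,   0.    , 259.5391],
       [  0.    , 318.8762, 192.9179],
       [  0.    ,   0.    ,   1.    ]]), 'T_tool_cam': array([[-0.0001, -0.9564, -0.2922,  0.0802],
       [ 1.    , -0.0001,  0.0001,  0.0009],
       [-0.0001, -0.2922,  0.9564, -0.1625],
       [ 0.    ,  0.    ,  0.    ,  1.    ]])}
{'time_s': 0.1, 'joints': array([-60.182 ,  22.0849,   0.387 ,  -0.024 , -68.4105, -14.8158]), 'joint_velocities': array([ 0.017 , -0.0942,  0.2674,  0.0605, -0.0968, -0.0519]), 'effort': array([ -0.0006, -39.1689,  18.7934,   4.2319,   0.0134,  -0.0001]), 'tcp_pos': array([ 0.1616, -0.6032,  0.2216]), 'ee_rot': array([[-0.966 , -0.2587, -0.0006],
       [-0.2587,  0.966 ,  0.0018],
       [ 0.0001,  0.0019, -1.    ]]), 'wrist_force': array([-0.1111,  0.2204,  0.1351]), 'moment': array([-0.0656,  0.0567,  0.0087]), 'gripper_force': 0.0, 'gripper_width': 1.0040009649877264}
```

View pics/top0.png

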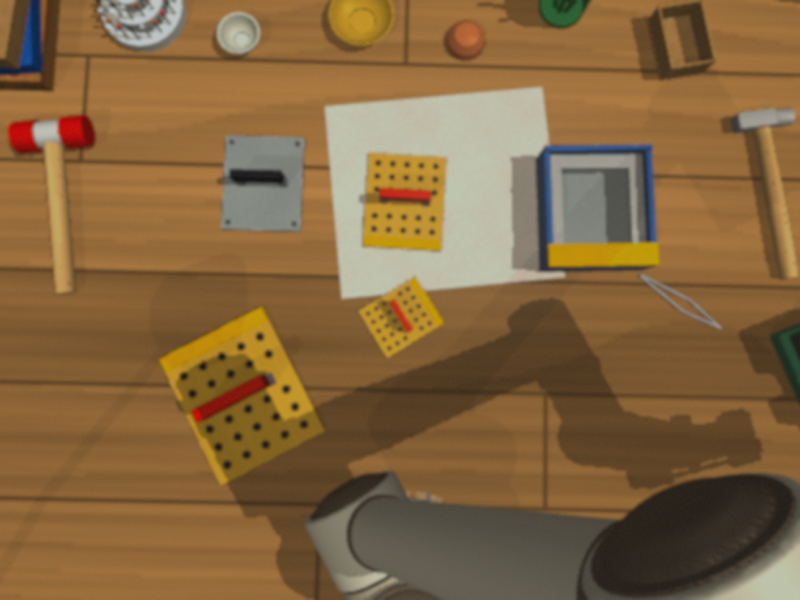

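View pics/scene0.png

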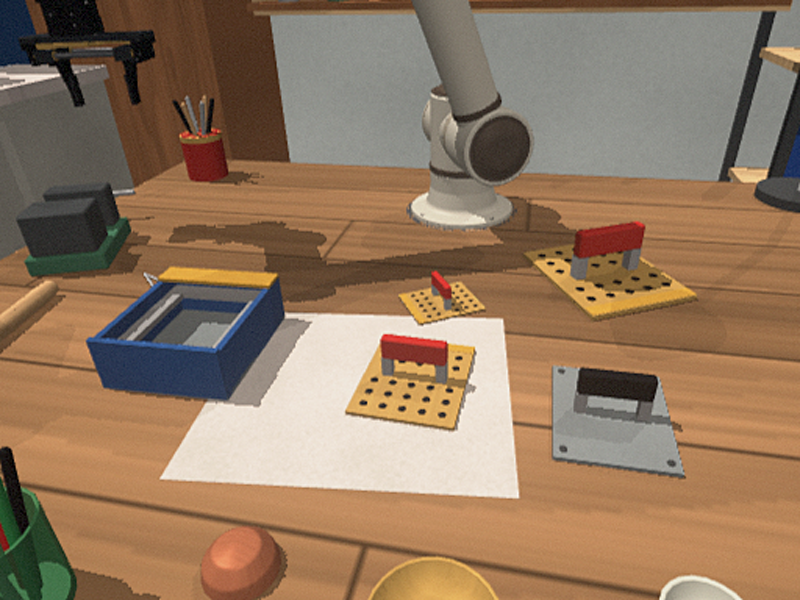

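Candidates in top0: large perforated plate (240,395), medium (405,202), small (400,317) and the grey spare (263,183). The medium one fits. I'll check its size and the box in an enlarged crop.

Run:
```python
import cv2
im=cv2.imread("top0raw.png")[85:185,225:430]
cv2.imwrite("pics/crop1.png",cv2.resize(im,None,fx=3.9,fy=3.9,interpolation=cv2.INTER_CUBIC))
```

```text
(no output)
```

View pics/crop1.png

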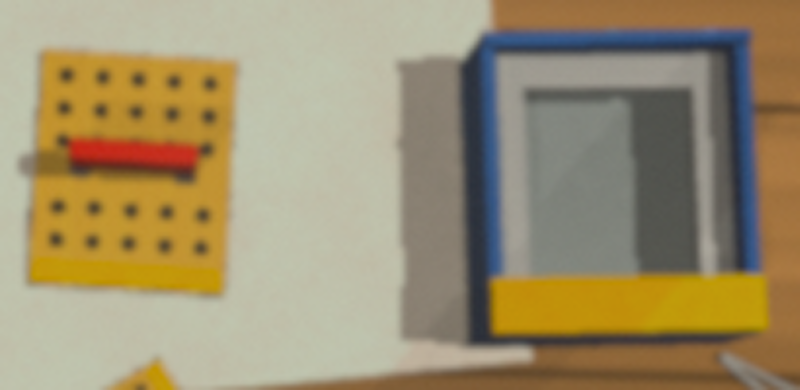

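The crop shows the medium plate with corners (41,50), (237,61), (222,295) and (28,283), and its yellow edge lower down, towards the robot. The lip corners are (490,278), (767,274), (768,331) and (491,335). The far wall's outer corners are (485,32) and (750,31).

```bash
cat > h.py <<'E'
import numpy as np,cv2
from station import r,cams
from scipy.spatial.transform import Rotation as R
np.set_printoptions(precision=4,suppress=True)
def camT(n,s=None):
    c=cams.get_calibration(n);K=c["camera_matrix"]
    if n=="wrist":
        T=np.eye(4);T[:3,:3]=s["ee_rot"];T[:3,3]=s["tcp_pos"];T=T@c["T_tool_cam"]
        return K,T[:3,:3],T[:3,3]
    Rm=cv2.Rodrigues(c["rvec"])[0]
    return K,Rm.T,-Rm.T@c["tvec"]
def ray(C,uv,z):
    K,Rc,p=C
    d=Rc@np.linalg.solve(K,[uv[0],uv[1],1]); return p+d*(z-p[2])/d[2]
E
python3 - <<'E'
from h import *
C=camT("top"); f=lambda u,v,z: ray(C,((u+.5)/3.9-.5+225,(v+.5)/3.9-.5+85),z)
P=[f(*a,.006) for a in((41,50),(237,61),(222,295),(28,283))]
L=[f(*a,.069) for a in((490,278),(767,274),(768,331),(491,335))]
F=[f(*a,.068) for a in((485,32),(750,31))]
n=np.linalg.norm
for Q in(P,L): print(np.array(Q)); print("sides",[n(Q[i]-Q[(i+1)%4]) for i in range(4)],"centre",np.mean(Q,0))
print("F",np.array(F),n(F[0]-F[1]),"len",n((F[0]+F[1]-L[2]-L[3])/2))
print("bar ends",f(70,140,.058),f(198,148,.058))
ax=lambda d:np.degrees(np.arctan2(d[1],d[0]))
print("plate yaw",ax(P[0]+P[1]-P[2]-P[3]),ax(P[0]+P[3]-P[1]-P[2])-90)
print("box yaw",ax(F[0]+F[1]-L[2]-L[3]),ax(L[0]+L[3]-L[1]-L[2])-90,ax(F[0]-F[1])-90,"box centre",(F[0]+F[1]+L[2]+L[3])/4)
print(C[2])
E
```

```text
[[ 0.6146  0.0776  0.006 ]
 [ 0.6109 -0.043   0.006 ]
 [ 0.4654 -0.0365  0.006 ]
 [ 0.4698  0.0812  0.006 ]]
sides [np.float64(0.1206141081670086), np.float64(0.145582218811137), np.float64(0.11779395374878347), np.float64(0.14477384701963936)] centre [0.5402 0.0198 0.006 ]
[[ 0.4694 -0.185   0.069 ]
 [ 0.4757 -0.3432  0.069 ]
 [ 0.443  -0.3433  0.069 ]
 [ 0.4368 -0.1857  0.069 ]]
sides [np.float64(0.15827957341982496), np.float64(0.03272201316359042), np.float64(0.15775494693955172), np.float64(0.03263348702532238)] centre [ 0.4563 -0.2643  0.069 ]
F [[ 0.6131 -0.1819  0.068 ]
 [ 0.6178 -0.3355  0.068 ]] 0.15370069428734656 len 0.1756415572306795
bar ends [0.5458 0.0561 0.058 ] [ 0.543 -0.018  0.058]
plate yaw -2.0016743010338773 -1.935449533645496
box yaw 1.9018602778418199 2.2688326663840144 1.776317594600087 box centre [ 0.5277 -0.2616  0.0685]
[0.3186 0.0198 0.9702]
```

Sizes agree: the plate measures 146x119 and the box 176x157. Moving to above the plate.

```bash
python3 -m handwheel '[[[0,0,0,-0.0292,0.028,0,0.06],[0,0,0,-0.0292,0.028,0,0.06],[0,0,0,-0.0292,0.028,0,0.06],[0,0,0,-0.0292,0.028,0,0.06],[0,0,0,-0.0292,0.028,0,0.06],[0,0,0,-0.0292,0.028,0,0.06],[0,0,0,-0.0292,0.028,0,0.06],[0,0,0,-0.0292,0.028,0,0.06],[0,0,0,-0.0292,0.028,0,0.06]]]'
python3 -m handwheel '[[[0,0,0,-0.0292,0.028,0,0.06],[0,0,0,-0.0292,0.028,0,0.06],[0,0,0,-0.0292,0.028,0,0.06],[0,0,0,-0.0292,0.028,0,0.06],[0,0,0,-0.0292,0.028,0,0.06],[0,0,0,-0.0292,0.028,0,0.06],[0,0,0,-0.0292,0.028,0,0.06],[0,0,0,-0.0292,0.028,0,0.06],[0,0,0,-0.0292,0.028,0,0.06]]]'
python3 -m handwheel '[[[0,0,-1.02,0,0,0,0.06],[0,0,-1.02,0,0,0,0.06],[0,0,-1.02,0,0,0,0.06],[0,0,-1.02,0,0,0,0.06],[0,0,-1.02,0,0,0,0.06],[0,0,-1.02,0,0,0,0.06],[0,0,-1.02,0,0,0,0.06],[0,0,-1.02,0,0,0,0.06],[0,0,-1.02,0,0,0,0.06],[0,0,-1.02,0,0,0,0.06],[0,0,-1.02,0,0,0,0.06],[0,0,-1.02,0,0,0,0.06]]]'
python3 -m handwheel '[[[0,0,0,0,0,0,0.06]]]'
python3 - <<'E'
from h import *
s=r.sense();im=cams.capture("wrist");cv2.imwrite("pics/w1.png",cv2.resize(im[:,:,::-1],(800,600),interpolation=cv2.INTER_CUBIC))
print(s["tcp_pos"],s["ee_rot"],s["joints"],s["time_s"])
np.savez("w1.npz",**{k:s[k] for k in("tcp_pos","ee_rot")})
E
```

```text
time_s: 1.0
tcp_pos: [0.3507, -0.2906, 0.2224]
ee_rot: [[-0.966, -0.259, -0.0], [-0.259, 0.966, 0.0], [0.0, 0.0, -1.0]]
wrist_force: [1.1, -0.6, -0.4]
gripper_width: 0.691
gripper_force: 0.0
time_s: 1.9
tcp_pos: [0.5393, 0.0208, 0.2222]
ee_rot: [[-0.966, -0.259, -0.001], [-0.259, 0.966, -0.0], [0.001, 0.0, -1.0]]
wrist_force: [0.2, -0.1, 0.1]
gripper_width: 0.69
gripper_force: 0.0
time_s: 3.1
tcp_pos: [0.5387, 0.0191, 0.222]
ee_rot: [[-0.023, -1.0, -0.001], [-1.0, 0.023, -0.0], [0.0, 0.001, -1.0]]
wrist_force: [0.5, -0.3, -0.1]
gripper_width: 0.69
gripper_force: 0.0
time_s: 3.2
tcp_pos: [0.5387, 0.0192, 0.2221]
ee_rot: [[-0.027, -1.0, -0.001], [-1.0, 0.027, -0.0], [0.0, 0.001, -1.0]]
wrist_force: [0.0, -0.0, -0.0]
gripper_width: 0.687
gripper_force: 0.0
[0.5387 0.0192 0.2221] [[-0.0275 -0.9996 -0.0009]
 [-0.9996  0.0275 -0.0001]
 [ 0.0001  0.0009 -1.    ]] [ 19.2728  13.7276 -11.6475  -0.0133 -64.678  -20.8418] 3.2
```

View pics/w1.png

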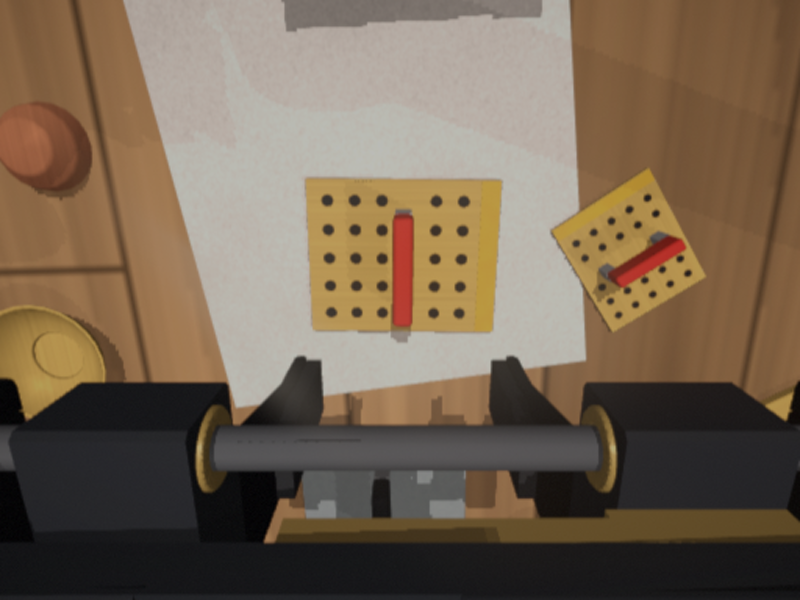

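The wrist view shows the bar top at (393-413, 215-326), the yellow stripe at right near x=490, and plate corners (305,178), (501,180), (492,332) and (314,331).

Run:
```python
from h import *
s=np.load("w1.npz");C=camT("wrist",s);f=lambda u,v,z:ray(C,((u+.5)*.64-.5,(v+.5)*.64-.5),z)
B=[f(*a,.058) for a in((393,215),(413,215),(413,326),(392,326))];P=[f(*a,.006) for a in((305,178),(501,180),(492,332),(314,331))]
for Q in(B,P):
    print(np.array(Q),np.mean(Q,0),[np.linalg.norm(Q[i]-Q[i-1]) for i in range(4)])
d=B[0]+B[1]-B[2]-B[3];print(np.degrees(np.arctan2(d[1],d[0]))+90)
d=P[0]+P[3]-P[2]-P[1];print(np.degrees(np.arctan2(d[1],d[0])))
```

```text
[[ 0.5458 -0.0198  0.058 ]
 [ 0.5328 -0.0194  0.058 ]
 [ 0.5346  0.0572  0.058 ]
 [ 0.5492  0.0568  0.058 ]] [0.5406 0.0187 0.058 ] [np.float64(0.07668274752480628), np.float64(0.013015646632710189), np.float64(0.0766761649452788), np.float64(0.014610507076422054)]
[[ 0.6113 -0.0423  0.006 ]
 [ 0.4665 -0.0368  0.006 ]
 [ 0.4704  0.0829  0.006 ]
 [ 0.6144  0.078   0.006 ]] [0.5407 0.0204 0.006 ] [np.float64(0.12028359080194598), np.float64(0.14483210356272744), np.float64(0.11975105940093547), np.float64(0.1440543146145238)]
-1.9337491831417282
-2.0464123111036274
```

```bash
python3 -m handwheel '[[[0,0,0.07,0,-0.0018,0.03,0.06],[0,0,0,0,0,0.035,0.06],[0,0,0,0,0,0.035,0.06],[0,0,0,0,0,0.035,0.06],[0,0,0,0,0,0.03,0.06],[0,0,0,0,0,0.02,0.06],[0,0,0,0,0,0.011,0.06],[0,0,0,0,0,0,0.06],[0,0,0,0,0,0,0.06]]]'
python3 -m handwheel '[[[0,0,0,0,0,0,0.0],[0,0,0,0,0,0,0.0],[0,0,0,0,0,0,0.0],[0,0,0,0,0,0,0.0],[0,0,0,0,0,0,0.0],[0,0,0,0,0,0,0.0],[0,0,0,0,0,0,0],[0,0,0,0,0,0,0]]]'
```

```text
time_s: 4.15
tcp_pos: [0.5416, 0.0193, 0.0272]
ee_rot: [[-0.035, -0.999, 0.001], [-0.999, 0.035, 0.0], [-0.0, -0.001, -1.0]]
wrist_force: [-0.8, -0.0, 0.4]
gripper_width: 0.692
gripper_force: 0.0
time_s: 4.95
tcp_pos: [0.5409, 0.0191, 0.0266]
ee_rot: [[-0.035, -0.999, 0.0], [-0.999, 0.035, -0.0], [0.0, -0.0, -1.0]]
wrist_force: [1.1, 0.4, 0.7]
gripper_width: 0.16
gripper_force: 30.0
```

Gripped at 13.9 mm. Lifting, moving part way to the box, and looking.

```bash
python3 -m handwheel '[[[0,0,0,0,0,-0.01,0],[0,0,0,0,0,-0.02,0],[0,0,0,0,0,-0.03,0],[0,0,0,0,0,-0.03,0],[0,0,0,0,0,-0.03,0],[0,0,-0.2,0.02,0,-0.03,0],[0,0,-0.2,0.03,0,-0.02,0],[0,0,-0.2,0.02,0,-0.01,0],[0,0,-0.1,0.01,0,0,0],[0,0,0,0,0,0,0],[0,0,0,0,0,0,0],[0,0,0,0,0,0,0]]]'
python3 - <<'E'
from h import *
s=r.sense();im=cams.capture("wrist");cv2.imwrite("pics/w2.png",cv2.resize(im[:,:,::-1],(800,600),interpolation=cv2.INTER_CUBIC))
print(s["tcp_pos"],s["ee_rot"],s["joints"],s["time_s"])
np.savez("w2.npz",**{k:s[k] for k in("tcp_pos","ee_rot")})
E
```

```text
time_s: 6.15
tcp_pos: [0.5396, -0.0601, 0.2054]
ee_rot: [[0.039, -0.999, -0.002], [-0.999, -0.039, 0.0], [-0.0, 0.002, -1.0]]
wrist_force: [0.1, 0.7, -2.9]
gripper_width: 0.159
gripper_force: 30.0
[ 0.5396 -0.0601  0.2054] [[ 0.0393 -0.9992 -0.0024]
 [-0.9992 -0.0393  0.    ]
 [-0.0001  0.0024 -1.    ]] [ 10.7447  14.9184 -12.5485  -0.0303 -62.6664  -8.479 ] 6.15
```

View pics/w2.png

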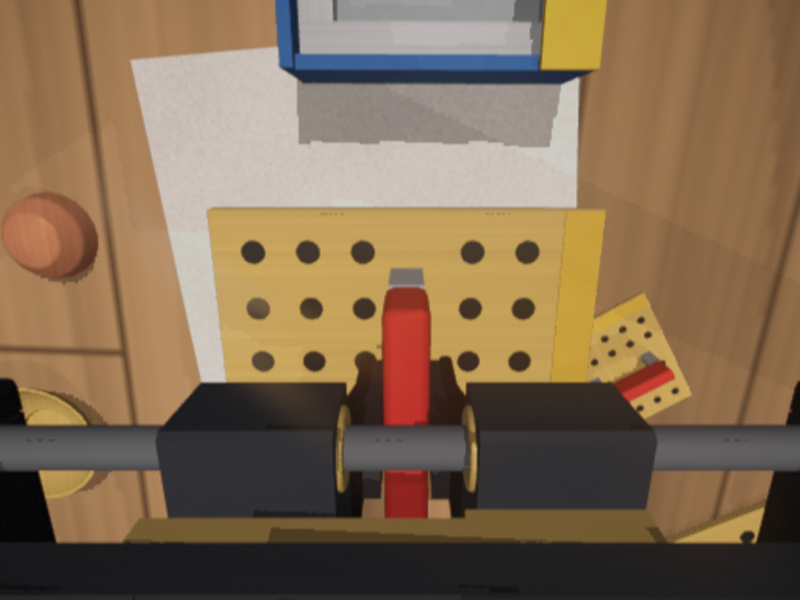

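Wrist view 2 shows the box's +y side: lip corners (600,70) and (540,70), far-wall outer corner (281,68). The held plate's edge corners are (208,208) and (605,210).

Run:
```python
from h import *
s=np.load("w2.npz");C=camT("wrist",s);f=lambda u,v,z:ray(C,((u+.5)*.64-.5,(v+.5)*.64-.5),z)
a,b,c=f(600,70,.069),f(540,70,.069),f(281,68,.068)
print(a,b,c,np.linalg.norm(a-c)); d=c-a;y=np.arctan2(d[1],d[0]);print("yaw",np.degrees(y))
print("centre",(a+c)/2+.078*np.array([np.sin(y),-np.cos(y),0]))
zt=s["tcp_pos"][2]-.0266+.006
p,q=f(208,208,zt),f(605,210,zt);print(p,q,np.linalg.norm(p-q)); d=p-q;y2=np.arctan2(d[1],d[0])
m=(p+q)/2+.06*np.array([np.sin(y2),-np.cos(y2),0])
m=(p+q)/2-.06*np.array([np.sin(y2),-np.cos(y2),0])
print("plate yaw",np.degrees(y2),"centre",m,"in tool",s["ee_rot"].T@(m-s["tcp_pos"]))
```

```text
[ 0.4374 -0.1855  0.069 ] [ 0.4704 -0.1842  0.069 ] [ 0.6127 -0.1797  0.068 ] 0.1753776766732918
yaw 1.891005194869705
centre [ 0.5276 -0.2605  0.0685]
[ 0.6137 -0.1164  0.1848] [ 0.4694 -0.1213  0.1848] 0.14432248303887357
plate yaw 1.9464155197087243 centre [ 0.5395 -0.0589  0.1848] in tool [-0.0012  0.      0.0206]
```

```bash
python3 -m handwheel '[[[0,0,0,0.02,0.0004,0,0],[0,0,0,0.035,0.0004,0,0],[0,0,0,0.035,0.0004,0,0],[0,0,0,0.035,0.0004,0,0],[0,0,0,0.035,0.0004,0,0],[0,0,0,0.0265,0.0004,0,0],[0,0,0,0.015,0.0004,0,0],[0.7,0,0,0,0,0,0],[0.7,0,0,0,0,0,0],[0.7,0,0,0,0,0,0],[0.73,0,0,0,0,0,0],[0,0,0,0,0,0,0]]]'
python3 -m handwheel '[[[0,0,0,0,0.003,0.01,0],[0,0,0,0,0.005,0.016,0],[0,0,0,0,0.005,0.016,0],[0,0,0,0,0.003,0.01,0],[0,0,0,0,0.001,0.0035,0],[0,0,0,0,0,0,0],[0,0,0,0,0,0,0],[0,0,0,0,0,0,0]]]'
python3 - <<'E'
from h import *
im=cams.capture("scene");s=r.sense();cv2.imwrite("pics/s2.png",cv2.resize(im[130:270,20:270,::-1],None,fx=3.2,fy=3.2,interpolation=cv2.INTER_CUBIC))
print(s["ee_rot"],np.degrees(np.arcsin(s["ee_rot"][0,2])))
E
```

```text
time_s: 7.4
tcp_pos: [0.5429, -0.2612, 0.2059]
ee_rot: [[0.039, -0.957, 0.289], [-0.999, -0.036, 0.013], [-0.002, -0.289, -0.957]]
wrist_force: [-0.1, -0.6, -4.1]
gripper_width: 0.155
gripper_force: 30.0
time_s: 8.2
tcp_pos: [0.5458, -0.2625, 0.1495]
ee_rot: [[0.039, -0.955, 0.293], [-0.999, -0.037, 0.011], [0.001, -0.294, -0.956]]
wrist_force: [-0.4, 0.7, -3.6]
gripper_width: 0.159
gripper_force: 30.0
[[ 0.0388 -0.9552  0.2933]
 [-0.9992 -0.0372  0.0108]
 [ 0.0006 -0.2935 -0.956 ]] 17.055189982572585
```

View pics/s2.png

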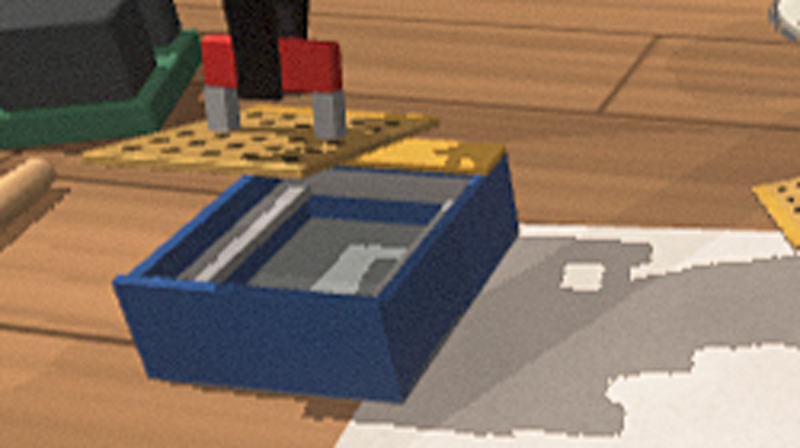

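The plate is tilted 17° above the box with its striped edge towards and above the lip side (crop about (430,150)). Descending inside the lip.

```bash
python3 -m handwheel '[[[0,0,0,-0.001,0.001,0.003,0],[0,0,0,0,0.003,0.009,0],[0,0,0,0,0.003,0.009,0],[0,0,0,0,0.003,0.009,0],[0,0,0,0,0.0025,0.008,0],[0,0,0,0,0.002,0.006,0],[0,0,0,0,0.001,0.003,0],[0,0,0,0,0.0005,0.002,0],[0,0,0,0,0,0,0],[0,0,0,0,0,0,0],[0,0,0,0,0,0,0]]]'
```

```text
time_s: 9.35
tcp_pos: [0.5444, -0.2614, 0.0975]
ee_rot: [[0.039, -0.955, 0.293], [-0.999, -0.037, 0.011], [0.0, -0.293, -0.956]]
wrist_force: [0.5, -0.5, -2.9]
gripper_width: 0.157
gripper_force: 30.0
```

```bash
python3 -m handwheel '[[[0,0,0,0,0.0006,0.0019,0],[0,0,0,0,0.003,-0.0009,0],[0,0,0,0,0.004,-0.0012,0],[0,0,0,0,0.004,-0.0012,0],[0,0,0,0,0.004,-0.0012,0],[0,0,0,0,0.004,-0.0012,0],[0,0,0,0,0,0,0]]]'
python3 -m handwheel '[[[0,0,0,0,0.004,-0.0012,0],[0,0,0,0,0.003,-0.001,0],[0,0,0,0,0.002,-0.0007,0],[0,0,0,0,0.0016,-0.0005,0],[0,0,0,0,0,0,0],[0,0,0,0,0,0,0]]]'
python3 - <<'E'
from h import *
im=cams.capture("scene");s=r.sense();cv2.imwrite("pics/s3.png",cv2.resize(im[130:270,20:270,::-1],None,fx=3.2,fy=3.2,interpolation=cv2.INTER_CUBIC))
p=s["tcp_pos"];t=np.arcsin(s["ee_rot"][0,2]);a=np.radians(1.9)
d=p[:2]-[.5277,-.2612];x=d@[np.cos(a),np.sin(a)];y=d@[-np.sin(a),np.cos(a)]
print("tilt",np.degrees(t),"E",x-.073*np.cos(t)+.0266*np.sin(t),y,p[2]-.073*np.sin(t)-.0266*np.cos(t))
E
```

```text
time_s: 10.05
tcp_pos: [0.5234, -0.2621, 0.0948]
ee_rot: [[0.038, -0.956, 0.291], [-0.999, -0.037, 0.011], [-0.0, -0.292, -0.957]]
wrist_force: [0.4, 0.2, -3.7]
gripper_width: 0.154
gripper_force: 30.0
time_s: 10.65
tcp_pos: [0.5132, -0.2626, 0.0951]
ee_rot: [[0.039, -0.956, 0.292], [-0.999, -0.037, 0.011], [0.0, -0.292, -0.956]]
wrist_force: [0.7, -0.2, -3.6]
gripper_width: 0.158
gripper_force: 30.0
tilt 16.96982278568718 E -0.07657991996178806 -0.0008564618757302969 0.04829994944871538
```

View pics/s3.png

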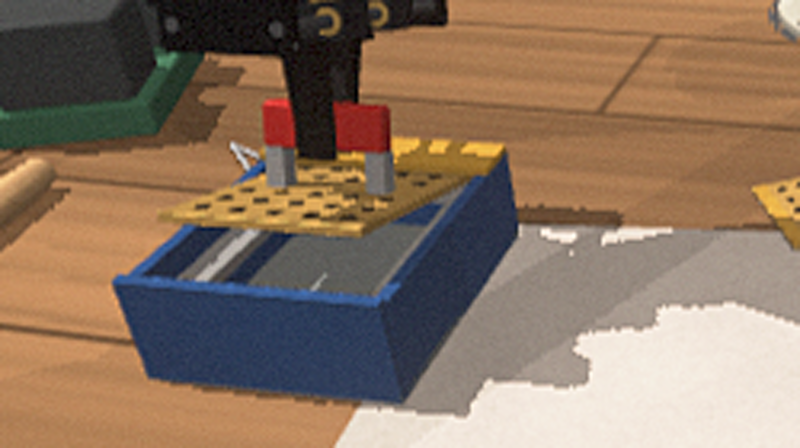

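The edge is under the lip (crop about (440,150)), with no contact force. Lowering the far edge about it.

```bash
python3 -m handwheel '[[[-0.236,0,0,0,-0.0009,0.0018,0],[-0.236,0,0,0,-0.0009,0.0018,0],[-0.236,0,0,0,-0.0009,0.0018,0],[-0.236,0,0,0,-0.0009,0.0018,0],[-0.236,0,0,0,-0.0008,0.0018,0],[-0.236,0,0,0,-0.0008,0.0018,0],[0,0,0,0,0,0,0]]]'
python3 -m handwheel '[[[-0.236,0,0,0,-0.0008,0.0018,0],[-0.236,0,0,0,-0.0008,0.0018,0],[-0.236,0,0,0,-0.0008,0.0018,0],[-0.236,0,0,0,-0.0008,0.0018,0],[0,0,0,0,0,0,0],[0,0,0,0,0,0,0]]]'
cat > st.py <<'E'
from h import *
s=r.sense()
p=s["tcp_pos"];t=np.arcsin(s["ee_rot"][0,2]);a=np.radians(1.9)
d=p[:2]-[.5277,-.2612];x=d@[np.cos(a),np.sin(a)];y=d@[-np.sin(a),np.cos(a)]
print("tilt",np.degrees(t),"E",x-.073*np.cos(t)+.0266*np.sin(t),y,p[2]-.073*np.sin(t)-.0266*np.cos(t),s["wrist_force"],s["moment"])
E
python3 st.py
```

```text
time_s: 11.4
tcp_pos: [0.5215, -0.2622, 0.0854]
ee_rot: [[0.039, -0.988, 0.147], [-0.999, -0.039, 0.006], [0.0, -0.147, -0.989]]
wrist_force: [0.8, 0.9, -3.1]
gripper_width: 0.159
gripper_force: 30.0
time_s: 12.0
tcp_pos: [0.5247, -0.262, 0.0787]
ee_rot: [[0.039, -0.998, 0.049], [-0.999, -0.039, 0.002], [-0.0, -0.049, -0.999]]
wrist_force: [-0.0, 0.7, -4.7]
gripper_width: 0.16
gripper_force: 30.0
tilt 2.7942924915175897 E -0.07466197558607515 -0.0006821609089798505 0.04854868230154949 [-0.0318  0.6949 -4.7436] [0.0412 0.2614 0.0004]
```

```bash
python3 -m handwheel '[[[-0.23,0,0,0,-0.0006,0.0018,0],[-0.23,0,0,0,-0.0006,0.0018,0],[0,0,0,0,0,0,0],[0,0,0,0,0,0.0006,0],[0,0,0,0,0,0.0006,0],[0,0,0,0,0,0,0],[0,0,0,0,0,0,0]]]'; python3 st.py
```

```text
time_s: 12.7
tcp_pos: [0.5259, -0.2621, 0.0743]
ee_rot: [[0.039, -0.999, 0.001], [-0.999, -0.039, 0.0], [0.0, -0.001, -1.0]]
wrist_force: [0.2, -0.5, -4.0]
gripper_width: 0.153
gripper_force: 30.0
tilt 0.06661708562007643 E -0.07480472350789674 -0.0008044026071390961 0.04760248562326261 [ 0.1818 -0.5473 -4.019 ] [ 0.0459  0.1284 -0.007 ]
```

```bash
python3 -m handwheel '[[[0,0,0,0,-0.0005,0.0005,0],[0,0,0,0,-0.0005,0.0005,0],[0,0,0,0,0,0.0004,0],[0,0,0,0,0,0,0],[0,0,0,0,0,0,0]]]'; python3 st.py
```

```text
time_s: 13.2
tcp_pos: [0.527, -0.262, 0.0728]
ee_rot: [[0.039, -0.999, 0.001], [-0.999, -0.039, 0.0], [-0.0, -0.001, -1.0]]
wrist_force: [0.1, 0.3, -4.0]
gripper_width: 0.156
gripper_force: 30.0
tilt 0.05716696567098269 E -0.07373594897708804 -0.0007776165560728167 0.04612500879240292 [ 0.0872  0.3339 -4.0101] [ 0.055   0.1164 -0.0394]
```

Not quite seated yet, so I'm lowering until contact shows.

```bash
python3 -m handwheel '[[[0,0,0,0,0,0.0005,0],[0,0,0,0,0,0,0],[0,0,0,0,0,0.0004,0],[0,0,0,0,0,0,0],[0,0,0,0,0,0,0]]]'; python3 st.py
```

```text
time_s: 13.7
tcp_pos: [0.527, -0.262, 0.0725]
ee_rot: [[0.039, -0.999, 0.001], [-0.999, -0.039, -0.0], [0.0, -0.001, -1.0]]
wrist_force: [-1.8, 1.6, 3.1]
gripper_width: 0.16
gripper_force: 30.0
tilt 0.07701472585842208 E -0.07364179078968484 -0.0007802384993579753 0.04583533186253709 [-1.7784  1.6078  3.1067] [0.5239 0.7275 0.0277]
```

Seated: the force went from -4 N to +3 N. Releasing and retreating upward.

```bash
python3 -m handwheel '[[[0,0,0,0,0,0,0.045],[0,0,0,0,0,0,0.045],[0,0,0,0,0,0,0.045],[0,0,0,0,0,0,0.045],[0,0,0,0,0,0,0.045],[0,0,0,0,0,0,0.045]]]'; python3 -m handwheel '[[[0,0,0,0,0,-0.01,0.045],[0,0,0,0,0,-0.02,0.045],[0,0,0,0,0,-0.03,0.045],[0,0,0,0,0,-0.03,0.045],[0,0,0,-0.02,0,-0.03,0.045],[0,0,0,-0.04,0,-0.02,0.045],[0,0,0,-0.04,0,-0.01,0.045],[0,0,0,-0.04,0,0,0.045],[0,0,0,-0.03,0,0,0.045],[0,0,0,0,0,0,0.045]]]'
python3 - <<'E'
from h import *
a=cams.capture("scene")[130:270,20:270,::-1];b=cams.capture("top")[80:200,130:430,::-1]
cv2.imwrite("pics/end.png",np.vstack([cv2.resize(a,(500,280)),cv2.resize(b,(500,200))]));cv2.imwrite("pics/end.png",cv2.resize(cv2.imread("pics/end.png"),(620,595)))
E
```

```text
time_s: 14.3
tcp_pos: [0.527, -0.2621, 0.0719]
ee_rot: [[0.039, -0.999, 0.001], [-0.999, -0.039, 0.0], [0.0, -0.001, -1.0]]
wrist_force: [0.2, 0.1, 0.0]
gripper_width: 0.509
gripper_force: 0.0
time_s: 15.3
tcp_pos: [0.5202, -0.0894, 0.2232]
ee_rot: [[0.043, -0.999, 0.003], [-0.999, -0.043, 0.001], [-0.001, -0.003, -1.0]]
wrist_force: [0.2, -0.2, -0.5]
gripper_width: 0.519
gripper_force: 0.0
```

View pics/end.png

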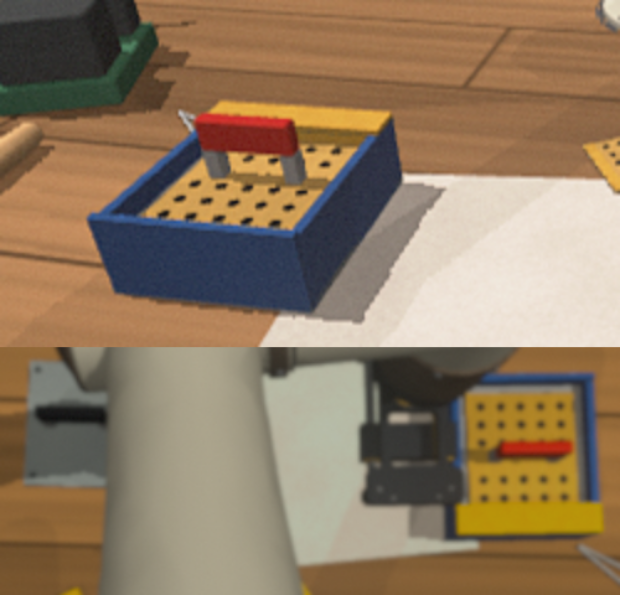

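The plate lies flat in the box under the lip (top part, (245,185)). The gripper is clear and the grey plate hasn't moved.

```bash
python3 -c "
from station import r
print(r.finish_job())"
```

```text
the job is handed in; nothing more can be done
None
```

The medium brass plate is hooked under the yellow lip and lies flat on the ledges in the box, released with the arm clear and the grey plate untouched; I handed the job in at about 15 s of the 42 s, and no verdict was returned.

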